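Clamp a bust's plinth with the sunken knob

TASK

Stand the bust on its wooden plinth upright and square on the deck of the clamp block, in the middle between jaw and stop, and let go of it. Then turn the red knob down in its well clockwise until the jaw holds the plinth snugly against the stop: gently, about 9 newtons, neither loose nor marking the wood. Do not force the fingers against the well, and leave everything else on the bench where it is.

Things in the scene. Friction and masses are not known exactly. Their poses are not given: they have to be found in the camera images.
- holder: Clamp block, fixed to the table. Origin on the table straight under the knob's axis; y runs from the knob to the clamping deck, x across, z up. A blue block 92 x 92 mm, 50 mm high, centred on the origin, holds the knob in a well; behind its +y face an aluminium deck, 92 mm wide, top 20 mm above the table, runs from y = 46 to 150 mm and carries a moving jaw and a fixed stop.
- bay (a point): Middle of the bare deck between jaw and stop, on the deck's top (holder x = 0, y = 79 mm, 20 mm above the table); axes as the holder's. The 36 mm plinth set down square here has 2 to 5 mm of air to the jaw and 2 to 11 mm to the stop. Above the deck both sides of the plinth across the block (holder +x and -x) are free for the fingers.
- jaw_zero (a point): Where the middle of the jaw's face is at knob angle 0 (holder y = 56 mm, 32 mm above the table); fixed to the holder, axes as the holder's. Jaw: steel plate with a rubber face, 44 mm wide, 21 to 43 mm above the table. Its face moves 6 mm along +y for each rad of the knob, until the plinth holds it up.
- stop_near (a point): The nearest place the stop's face can be, on the deck (holder y = 99 mm); fixed to the holder, axes as the holder's. The stop is an aluminium block with a rubber face, 44 mm wide, 20 to 44 mm above the table, square to the deck. It was locked by hand: its face is anywhere from y = 99 to 108 mm and is not measured.
- well: The blue block with the well, same origin and axes as the holder. The well is round, 72 mm across, on the knob's axis, with a flat floor 14 mm and a rim 50 mm above the table. The fingers go down inside it beside the knob, with little room to spare. It does not move.
- knob_grip (a point): Point on the knob's axis 38 mm above the table, good for the middle of the finger pads. The knob is a red bar 30 mm long (this point's x, white line on the +x half) and 12 mm wide (y), top 42 mm above the table (8 mm under the rim), on a black disc 30 mm across whose top is 17 mm above the table. Pinch it across y. Turning it needs a pinch of some 20 to 30 N.
- knob (a joint): Knob angle in rad, 0 to 3.6, grows clockwise seen from above; stays where left below 16 N. Friction 0.10 N m, either way at rest. The jaw pushes through a spring (4 N per mm): it slides the plinth up to the stop, then each further rad adds 24 N of clamping and 0.144 N m to the turning moment. About 9 N (0.38 rad past that point) is snug; under 4 N loose, over 14 N marks the wood.
- model: Grey resin bust on a beech plinth, loose, 40 to 85 g. Plinth 36 x 36 mm, 30 mm high; bust on top 23 mm across; 54 mm tall in all. Origin: centre of the plinth's underside, z up, x and y square to its sides. Hold it by two opposite sides of the plinth. Pressing it with 25 N spoils it.
- pot_black: Bystander: small glass paint pot with a black lid, 34 mm across, 42 mm tall; leave it alone.
- pot_white: Bystander: small green paint pot with a white lid, 34 mm across, 42 mm tall; leave it alone.
- dropper_yellow: Bystander: dropper bottle with a yellow cap, 26 mm across, 75 mm tall; leave it alone.
- dropper_red: Bystander: dropper bottle with a red cap, 26 mm across, 75 mm tall; leave it alone.
- rinse_jar: Bystander: open glass rinsing jar, 72 mm across, 90 mm tall; leave it alone.
- palette: Bystander: round aluminium mixing palette, 130 mm across, 12 mm tall; leave it alone.
- brush: Bystander: paint brush lying on the table, 160 mm long; leave it alone.
Not all that is in view belongs to the job. What is shaped like the model but blue, orange or pink is not meant.

How it is judged:
On the way, in this order (a step that is already met when the one before it is completed fails the run):
1. the model stands let go between jaw and stop, not yet clamped (x of model in the frame of holder between -0.01 and 0.01 m and y of model in the frame of holder between 0.07 and 0.094 m and z of model in the frame of holder between 0.017 and 0.0225 m and angle between model's own z axis and vertical below 0.08 rad and contact force between the fingers and model below 0.1 N and contact force between holder and model below 2.5 N), for 0.2 s.
2. the plinth is clamped with 4 to 14 N (x of model in the frame of holder between -0.01 and 0.01 m and y of model in the frame of holder between 0.07 and 0.094 m and z of model in the frame of holder between 0.017 and 0.0225 m and angle between model's own z axis and vertical below 0.08 rad and contact force between the fingers and model below 0.1 N and (angle between the x axis of model and the x axis of holder, either way round below 0.12 rad or angle between the x axis of model and the y axis of holder, either way round below 0.12 rad) and contact force between holder and model between 4 and 14 N and linear speed of model below 0.01 m/s and velocity of joint knob between -0.05 and 0.05 rad/s), for 0.2 s.
At the end, for the whole second after the job is handed in: The model stands upright (within 0.08 rad) and square (within 0.12 rad) on the deck between jaw and stop, within 10 mm of the deck's midline, let go of and at rest, and the clamp block presses on it with 4 to 14 N; the knob is at rest (all of step 2); the robot touches nothing.
It fails at once if the model is pressed or squeezed against the clamp block with more than 25 N (contact force between holder and model above 25 N).
It fails at once if the fingers push on the well's walls, rim or floor with more than 20 N (contact force between the fingers and well above 20 N).
It fails at once if a bystander is moved more than 25 mm or tipped (distance of any of pot_black, pot_white, dropper_yellow, dropper_red, rinse_jar, palette, brush from where it was at the start of the episode above 0.025 m or angle between any of pot_black, pot_white, dropper_yellow, dropper_red, rinse_jar, palette's own z axis and vertical above 0.35 rad).
It also fails if it takes over 72 s, if anything falls off the work surface, if the arm or the gripper's body presses on something with over 40 N, if the wrist force passes 120 N, or if a joint passes its speed limit or range.

ROBOT

A 6-joint arm with a two-finger parallel gripper is mounted at the origin on the work surface. World frame = base frame: x ahead of the robot, y to its left, z up, the work surface at z = 0. Lengths are in m, angles in rad, forces in N, time in s.
With the tool pointing down it reaches from about 0.3 to 0.85 m from the base axis. Payload 4.2 kg.
Tool frame: the origin (TCP) lies between the finger pads; the fingertips stand 25 mm ahead of it and the grasp point (between the pads) lies 6 mm ahead of it (r.tips_ahead is the z of the fingertips in the tool frame, in m); z points along the fingers, y is the line along which they close (so a half turn about z gives the same grasp; the last joint's range is limited). The gripper opens to 91 mm and grips with 3 to 60 N. Pads are 32 mm wide; open, the fingers measure 118 mm over their backs; the gripper's body (76 mm by 178 mm) begins 60 mm behind the grasp point.
Start: joints at [-1.206, 0.32, 1.565, -0, 1.257, -0.02], TCP at [0.216, -0.533, 0.239] pointing down, gripper open.
Joint ranges: [-3.11, 3.11], [-0.84, 2.01], [0.21, 2.61], [-1.34, 4.49], [0.05, 2.63], [-2.56, 2.56]. Speed limits (rad/s): [2.57, 2.57, 3.14, 3.14, 3.14, 3.14].

INTERFACE

Orientations are given as a unit quaternion [x, y, z, w].
In Python, from cell import observe, imaging, r gives the robot as it stands.
- The arm moves only by the tool servo_tool, never from a script. Its argument "deltas" is a list that holds one entry, the list of rows, each a list of 4 numbers: the shift along the tool's x, y, z scaled (see below), then the turn about the tool's z scaled (see below). A call has 1 to 12 rows; each row shifts and turns the commanded pose from where the row before left it, along the tool's axes as they then stand; what a row does not reach is not made up. The controller multiplies each number of a shift by 500 mm and each number of a turn by 360 degrees. A row lasts 1/12 s, in which the tool goes at most 41.7 mm and 7.16 degrees, less where a joint would pass 70% of its speed; a pose out of reach is approached as far as the arm can. A call with a number of a shift or a turn outside -1 to 1 is refused whole. A call with a gripper value outside its range is refused whole. "jaw" is the closure, from 0 (fully open) to 1 (shut), set as the call begins (left out, the last holds). The fingers move at their own pace and stop on an object; the grip force is fixed at half the most. Time passes only in rows, so rows that do not move let the fingers close. It gives the time, the measured TCP pose, the force, the opening and the grip force at its end, in the units of the state.
- observe(): the state, without advancing time (a new reading comes with each control period).
- imaging.camera(name): name is "scene" or "top"; returns (picture, depth): 420x560x3 uint8, red, green, blue; 420x560 float32, m along the optical axis (not along the pixel's ray), 0 where there is no reading.
- imaging.camera_params(name): a dict with "fov_y" (degrees; the focal length in pixels is half the picture's height over the tangent of half this angle, whatever the lens; pixels are square), "cx", "cy" (the principal point, pixels), "rvec" (rotation vector, rad) and "tvec" (3), from world to camera coordinates, as OpenCV has them. Camera axes: x right, y down, z forward; pixel columns grow to the right and rows downward; lengths in m; the calibration is good to about 2 mm. A picture is of the moment at which its call begins. camera_params takes no time and is no camera call.
- r.close_job(): hands the job in; it is judged then, once.
The state is a dict: "time_s": time; "qpos": joint angles; "joint_vel": joint speeds; "effort": joint torques, N m; "tool_pos": TCP position; "tool_rot": TCP orientation; "wrist_force": force on the tool from outside, world axes, zero at the start; "moment": the same for the moment, N m; "grip_width": finger opening in m; "grasp_force": force on a finger pad.
Only numpy, scipy, OpenCV 4.12 (cv2) and the standard library are available. Lean on these libraries where they do the work, as an engineer would, in place of code of your own. Each camera call takes 0.05 s, during which the arm holds its last target. There are 200 camera calls.

## Working session

There is one attempt and no reset: what is moved stays moved. The work goes in short steps, Python scripts to look and compute and a tool call to move; the robot and the scene stay as the last step left them, time stands still between calls to the robot, and variables do not carry over. Pictures are saved under pics/ and viewed, at most 13 in all, crops included, and the job is handed in when it is done.

Besides the shell and the picture viewer there is one more tool, called after "Request:" as name(argument=value, ...) on one line, values as JSON. servo_tool: Moves the arm, as the interface text tells. Shifts and turns lie within -1 to 1; 1 stands for 500 mm of shift or 360 degrees of turn. Its arguments: {"type":"object","properties":{"deltas":{"type":"array"},"jaw":{"type":"number"}},"required":["deltas"]}

```bash
mkdir -p pics; ls; python3 - <<'E'
from cell import observe, imaging, r
import cv2, numpy as np
for n in("scene","top"):
    p,d=imaging.camera(n); np.savez(f"{n}0.npz",p=p,d=d)
    cv2.imwrite(f"pics/{n}0.png",p[:,:,::-1]); print(n,imaging.camera_params(n),(d>0).mean())
s=observe();print(s)
E
```

```text
pics
scene {'fov_y': 51.498597832408485, 'cx': 284.6459925654645, 'cy': 205.09379814683953, 'rvec': array([ 1.85080786,  1.26215419, -0.67818662]), 'tvec': array([-0.22271907, -0.25759312,  1.56672275])} 0.9960119047619047
top {'fov_y': 54.74453457501268, 'cx': 271.9940652237668, 'cy': 203.69288110463333, 'rvec': array([ 2.16370679, -2.16150608,  0.06605327]), 'tvec': array([0.02726024, 0.59329177, 1.06293154])} 0.9960586734693877
{'time_s': 0.1, 'qpos': array([-1.20601834e+00,  3.20187126e-01,  1.56555752e+00,  1.74570864e-05,
        1.25743744e+00, -2.00285005e-02]), 'joint_vel': array([ 0.00247045, -0.00069735, -0.00294908,  0.00014185, -0.00208599,
        0.00190336]), 'effort': array([ 1.44703823e-03, -4.13333380e+01, -2.32509631e+01,  7.31100468e-02,
        4.21963236e-02, -5.08803964e-05]), 'tool_pos': array([ 0.21568013, -0.5325527 ,  0.23822762]), 'tool_rot': array([ 9.81547731e-01,  1.91215636e-01, -1.28133428e-04, -7.84363363e-04]), 'wrist_force': array([-0.45621006,  1.07625765, -0.40037551]), 'moment': array([-0.03603581, -0.0646866 ,  0.0464809 ]), 'grasp_force': 0.0, 'grip_width': 0.09123177772419037}
```

View pics/top0.png

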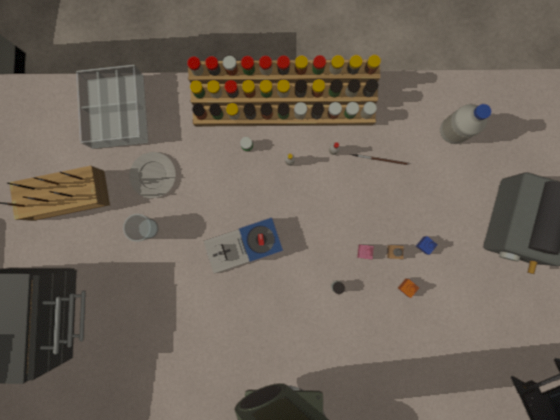

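View pics/scene0.png

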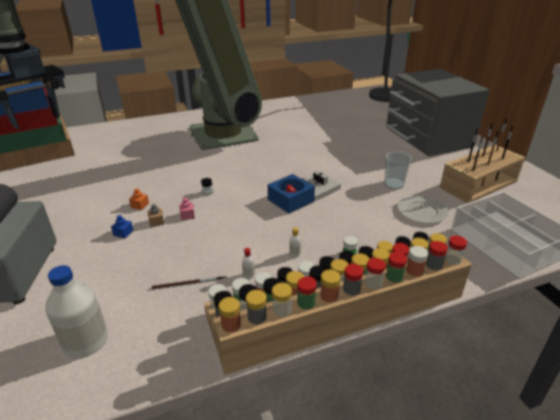

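Candidates shaped like the model, in the top view: pink (365,251), grey on beech (397,252), blue (427,245) and orange (408,288). The grey bust on beech at (397,252) fits the description. The clamp block is at (261,240), with its deck to the left at about (225,250).

```bash
cat > h.py <<'E'
import cv2, numpy as np
from cell import observe, imaging, r
def cam(n):
    c=imaging.camera_params(n); R=cv2.Rodrigues(c["rvec"])[0]
    f=210/np.tan(np.radians(c["fov_y"]/2)); return f,c["cx"],c["cy"],R,np.array(c["tvec"])
def ray(n,uv,z):
    f,cx,cy,R,t=cam(n); uv=np.atleast_2d(uv).astype(float)
    d=np.c_[(uv[:,0]-cx)/f,(uv[:,1]-cy)/f,np.ones(len(uv))]@R; o=-R.T@t
    return o+d*((z-o[2])/d[:,2])[:,None]
def cloud(n,dep):
    f,cx,cy,R,t=cam(n); v,u=np.mgrid[:420,:560]
    return (np.stack([(u-cx)/f*dep,(v-cy)/f*dep,dep],-1)-t)@R
def proj(n,P):
    f,cx,cy,R,t=cam(n); q=np.atleast_2d(P)@R.T+t; return np.c_[q[:,0]/q[:,2]*f+cx,q[:,1]/q[:,2]*f+cy]
def rectpose(P):
    (c,s,a)=cv2.minAreaRect((P[:,:2]*1000).astype(np.float32)); return np.round(c,1),np.round(s,1),round(a,2)
def snap(n,tag):
    p,d=imaging.camera(n); np.savez(f"{n}{tag}.npz",p=p,d=d); return p,d
E
python3 - <<'E'
from h import *
z=np.load("top0.npz");p,d=z["p"],z["d"]
s=np.load("scene0.npz");
A=cv2.resize(p[222:300,340:450],None,fx=3.6,fy=3.6,interpolation=2);B=cv2.resize(p[210:285,195:295],None,fx=3.9,fy=3.9,interpolation=2)
C=cv2.resize(s["p"][180:240,105:205],None,fx=3.9,fy=3.9,interpolation=2);D=cv2.resize(s["p"][165:215,260:350],None,fx=4,fy=4,interpolation=2)
M=np.zeros((590,800,3),np.uint8)
for im,(y,x) in((A,(0,0)),(B,(0,400)),(C,(300,0)),(D,(300,400))): M[y:y+im.shape[0],x:x+im.shape[1]]=im[:590-y,:800-x]
cv2.imwrite("pics/crop0.png",np.clip(M[:,:,::-1]*1.5,0,255).astype(np.uint8))
W=cloud("top",d)
hsv=cv2.cvtColor(p,cv2.COLOR_RGB2HSV)
# model region
for nm,(r0,r1,c0,c1) in dict(model=(236,268,382,412),).items():
    P=W[r0:r1,c0:c1].reshape(-1,3);print(nm,"zmax",P[:,2].max(),"table",np.median(P[:,2]))
    k=(P[:,2]>.02);print(rectpose(P[k]),P[k].mean(0)); k=P[:,2]>.04;print(P[k].mean(0),k.sum())
m=cv2.inRange(hsv,(100,100,30),(130,255,255));m[:, :230]=0;m[:,300:]=0;m[:200]=0;m[290:]=0
v,u=np.nonzero(m);print("blue top",len(u),rectpose(ray("top",np.c_[u,v],.05)))
Q=W[m>0];print(np.percentile(Q[:,2],[5,50,95]))
rm=(cv2.inRange(hsv,(0,120,50),(8,255,255))|cv2.inRange(hsv,(172,120,50),(180,255,255)));rm[:, :235]=0;rm[:,290:]=0;rm[:200]=0;rm[290:]=0
v,u=np.nonzero(rm);print("red",len(u),rectpose(ray("top",np.c_[u,v],.042)),W[rm>0].mean(0))
P=W[225:275,200:295].reshape(-1,3)
k=(P[:,2]>.010);print("all holder",rectpose(P[k]))
k=(P[:,2]>.035)&(P[:,2]<.06);print("top z",rectpose(P[k]))
E
```

```text
model zmax 1.1117333805858394 table 0.001513734723513536
(array([ 472.4, -158.2]), array([313.3,  35.4]), 87.63) [ 0.46764013 -0.28784776  0.06080776]
[ 0.4692136  -0.27384833  0.12911725] 65
blue top 497 (array([497.8,  57.6]), array([86.5, 88.5]), 18.49)
[0.0469942  0.0507461  0.05403273]
red 65 (array([497.4,  57.5]), array([28.8, 13.2]), 0.3) [0.49802515 0.05783317 0.03698807]
all holder (array([484.3, 103.1]), array([ 92.2, 207.8]), 18.76)
top z (array([487.5,  94.2]), array([ 91.9, 166.1]), 18.5)
```

View pics/crop0.png

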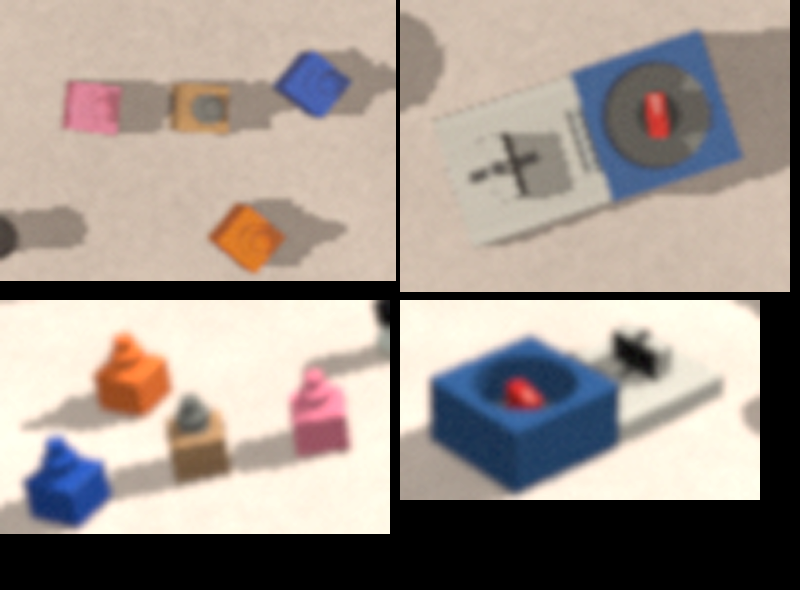

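The crop confirms that the grey bust on beech is the model: top view (397,252), scene (156,215). Pink sits close on its left and blue on its right, so I will pinch along world x. The knob bar lies along world x, about 18° clockwise from the holder's x axis, so the knob starts near 0.32 rad.

```bash
python3 - <<'E'
from h import *
z=np.load("top0.npz");p,d=z["p"],z["d"]
hsv=cv2.cvtColor(p,cv2.COLOR_RGB2HSV)
sub=hsv[236:270,380:414].astype(int)
print(sub[16,:,1]); print(sub[16,:,0]); print("table hsv",hsv[205,400],"z",)
W=cloud("top",d);P=W[236:268,382:412];ok=(P[...,2]>.02)&(P[...,2]<.07)
n,l,st,c=cv2.connectedComponentsWithStats(ok.astype(np.uint8));i=1+st[1:,4].argmax();print(n,st,c)
k=l==i;v,u=np.nonzero(k);uv=np.c_[u+382,v+236]
print("depthmask ray .03",rectpose(ray("top",uv,.03)),ray("top",uv,.03).mean(0), "pts",rectpose(P[k]),P[k].mean(0))
f,cx,cy,R,t=cam("top");print("cam",-R.T@t)
for nm in("model",):
  b=(cv2.inRange(hsv,(8,95,40),(22,255,255)))[236:270,380:414]
  cs,_=cv2.findContours(b,0,2);c=max(cs,key=cv2.contourArea);q=c.reshape(-1,2)+[380,236];print("hue",cv2.contourArea(c),rectpose(ray("top",q,.03)))
# depth-based holder
H=W[225:275,200:295].reshape(-1,3);k=(H[:,2]>.044)&(H[:,2]<.056)
E
```

```text
[ 52  46  46  45  46  46  50  68 105 124 124 120 110  77  34  30  31  27
  29  27  28  43  75  68  49  44  48  43  47  47  45  50  47  45]
[15 13 15 13 13 13 12 12 14 15 15 16 16 16 18 21 18 23 15 17 20 18 13 14
 14 13 14 14 13 14 13 14 13 12]
table hsv [ 14  40 139] z
2 [[  0   0  30  32 755]
 [  6   9  15  14 205]] [[14.8794702  15.50463576]
 [13.10243902 15.48292683]]
depthmask ray .03 (array([ 466.8, -296. ]), array([34. , 37.2]), 0.15) [ 0.46678965 -0.2962474   0.03      ] pts (array([ 466.7, -296.9]), array([36.4, 34.2]), 89.99) [ 0.46693397 -0.29480869  0.03517543]
cam [ 0.49659298 -0.00244981  1.11173338]
hue 89.5 (array([ 466.6, -297.3]), array([39.1, 34. ]), 88.69)
```

Request:
servo_tool(deltas=[[[0,0,0,-0.0189],[0,0,0,-0.0189],[0,0,0,-0.0189],[0,0,0,-0.0189],[0,0,0,-0.0189],[0,0,0,-0.0189],[0,0,0,-0.0189],[0,0,0,-0.0189],[0,0,0,-0.0189],[0,0,0,-0.0187],[0,0,0,0],[0,0,0,0]]], jaw=0.28)

```text
time_s: 1.1
tool_pos: [0.2158, -0.5328, 0.2386]
tool_rot: [0.708, 0.706, 0.0, -0.0]
wrist_force: [-0.9, 0.7, 0.6]
grip_width: 0.0658
grasp_force: 0.0
```

Request:
servo_tool(deltas=[[[0.0471,0.0502,0.0236,0],[0.0471,0.0502,0.0236,0],[0.0471,0.0502,0.0236,0],[0.0471,0.0502,0.0236,0],[0.0471,0.0502,0.0236,0],[0.0471,0.0502,0.0236,0],[0.0471,0.0502,0.0236,0],[0.0471,0.0502,0.0236,0],[0.0471,0.0502,0.0236,0],[0.0471,0.0502,0.0236,0],[0,0,0,0],[0,0,0,0]]])

```text
time_s: 2.1
tool_pos: [0.4673, -0.296, 0.1201]
tool_rot: [0.707, 0.708, -0.0, -0.001]
wrist_force: [0.4, -0.4, 0.3]
grip_width: 0.0656
grasp_force: 0.0
```

Request:
servo_tool(deltas=[[[-0.002,-0.001,0.03,0],[0,0,0.04,0],[0,0,0.04,0],[0,0,0.03,0],[0,0,0.02,0],[0,0,0.014,0],[0,0,0.01,0],[0,0,0,0],[0,0,0,0]]])

```text
time_s: 2.85
tool_pos: [0.4665, -0.2989, 0.0294]
tool_rot: [0.707, 0.707, 0.0, 0.0]
wrist_force: [-0.8, 0.6, -0.3]
grip_width: 0.066
grasp_force: 0.0
```

Request:
servo_tool(deltas=[[[0,0,0,0],[0,0,0,0],[0,0,0,0],[0,0,0,0],[0,0,0,0],[0,0,0,0],[0,0,0,0],[0,0,0,0]]], jaw=0.64)

```text
time_s: 3.52
tool_pos: [0.4665, -0.2985, 0.0292]
tool_rot: [0.707, 0.707, 0.0, 0.0]
wrist_force: [-0.6, 0.6, 2.6]
grip_width: 0.036
grasp_force: 30.0
```

Request:
servo_tool(deltas=[[[0,0,-0.02,0],[0,0,-0.04,0],[0,0,-0.04,0],[0,0,-0.04,0],[0,0,-0.04,0],[0,0,-0.02,0],[0,0,0,0]]])

```text
time_s: 4.1
tool_pos: [0.4675, -0.2992, 0.1316]
tool_rot: [0.707, 0.707, 0.0, 0.003]
wrist_force: [0.2, 0.2, -1.6]
grip_width: 0.0357
grasp_force: 30.0
```

Request:
servo_tool(deltas=[[[0.04,0.001,0,0],[0.075,0.001,0,0],[0.075,0.001,0,0],[0.075,0.001,0,0],[0.075,0.001,0,0],[0.075,0.001,0,0],[0.075,0.001,0,0],[0.075,0.001,0,0],[0.075,0.001,0,0],[0.075,0.001,0,0],[0.075,0.001,0,0],[0.07,0.001,0,0]]])

```text
time_s: 5.1
tool_pos: [0.471, 0.1334, 0.1278]
tool_rot: [0.707, 0.707, -0.001, -0.001]
wrist_force: [1.0, 0.3, -0.5]
grip_width: 0.036
grasp_force: 30.0
```

Request:
servo_tool(deltas=[[[0,0,0,-0.0173],[0,0,0,-0.0172],[0,0,0,-0.0172],[0,0,0,0],[0,0,0,0],[0,0,0,0]]])

```text
time_s: 5.6
tool_pos: [0.4718, 0.1314, 0.1284]
tool_rot: [0.584, 0.811, -0.0, -0.0]
wrist_force: [-0.2, 0.7, -0.4]
grip_width: 0.0356
grasp_force: 30.0
```

```bash
python3 - <<'E'
from h import *
p,d=snap("top","1");q,e=snap("scene","1")
A=cv2.resize(p[195:295,170:300],None,fx=5.8,fy=5.8,interpolation=2)
cv2.imwrite("pics/t1.png",np.clip(A[:,:,::-1]*1.4,0,255).astype(np.uint8))
s=observe();print(s["tool_pos"],s["tool_rot"],s["qpos"],s["wrist_force"])
E
```

```text
[0.47204229 0.13132485 0.12864608] [ 5.84108244e-01  8.11675726e-01 -2.37572358e-04 -1.32731135e-04] [ 2.47936115e-01  2.90527507e-01  1.91635583e+00 -1.27453913e-04
  9.35243845e-01 -7.52225458e-02] [ 0.59931535  0.31486153 -0.75885568]
```

View pics/t1.png

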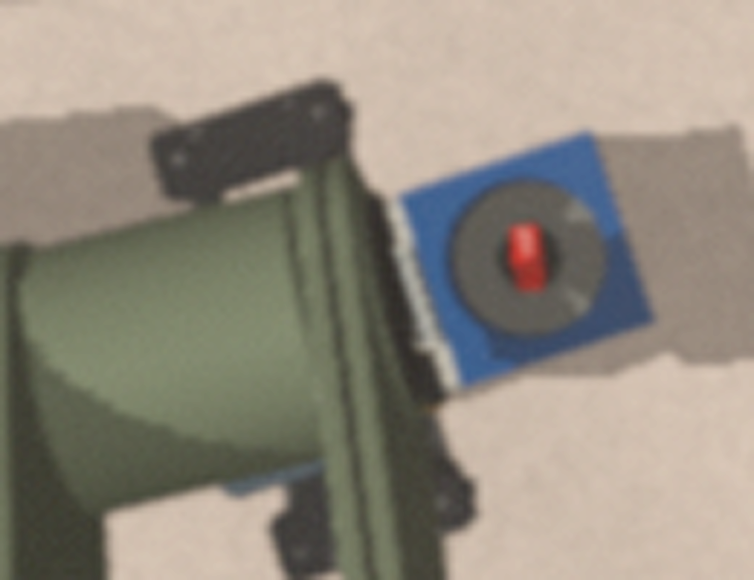

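The arm hides the model from the top camera; only the block and knob (about (528,258) in the crop) show. I will check in the scene view with the expected plinth corners marked.

```bash
python3 - <<'E'
from h import *
z=np.load("scene1.npz");q=z["p"]
f,cx,cy,R,t=cam("scene");print("cam",-R.T@t)
th=np.radians(18.6);H=np.array([[np.cos(th),-np.sin(th)],[np.sin(th),np.cos(th)]]);o=np.array([.4977,.0577])
def w(x,y,zz): return np.r_[o+H@[x,y],zz]
tc=H.T@(np.array([.4720,.1313])-o);print("TCP in holder",tc)
u0,v0,S=245,120,6.6
A=np.clip(cv2.resize(q[v0:v0+85,u0:u0+120],None,fx=S,fy=S,interpolation=2)[:,:,::-1]*1.4,0,255).astype(np.uint8).copy()
pts=[(w(tc[0]+a,tc[1]+b,.0994+c),(0,255,0)) for a in(-.018,.018) for b in(-.018,.018) for c in(0,.03)]
pts+=[(w(a,b,.05),(0,255,255)) for a in(-.046,.046) for b in(-.046,.046)]+[(w(a,.150,.02),(255,0,255)) for a in(-.046,.046)]
for P,col in pts:
    uv=proj("scene",P)[0]; cv2.circle(A,tuple(int(round(x)) for x in ((uv-[u0,v0]+.5)*S)),3,col,-1)
cv2.imwrite("pics/s1.png",A)
E
```

```text
cam [ 1.42928567 -0.31923711  0.65253991]
TCP in holder [-0.00088224  0.07795301]
```

View pics/s1.png

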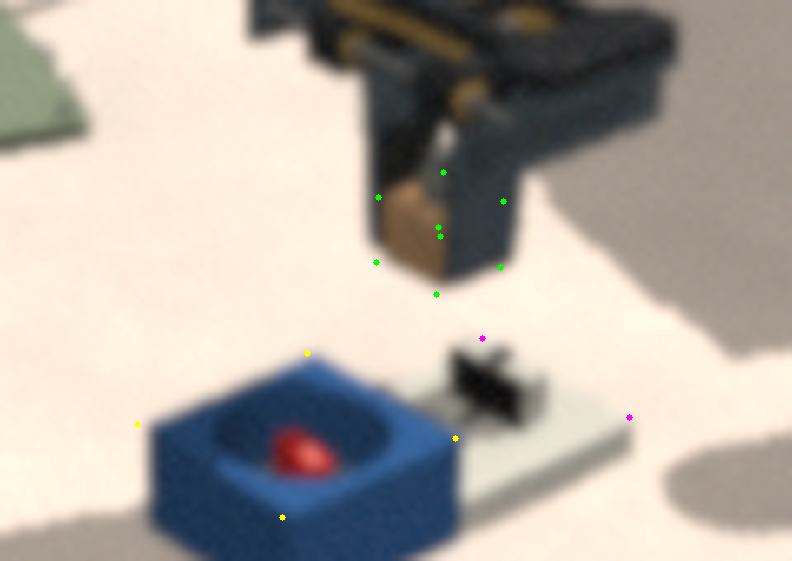

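```bash
python3 - <<'E'
from h import *
z=np.load("scene1.npz");q,e=z["p"],z["d"];W=cloud("scene",e)
th=np.radians(18.6);H=np.array([[np.cos(th),-np.sin(th)],[np.sin(th),np.cos(th)]]);o=np.array([.4977,.0577])
L=W.copy();L[...,:2]=(W[...,:2]-o)@H
hsv=cv2.cvtColor(q,cv2.COLOR_RGB2HSV)
b=cv2.inRange(hsv,(5,70,30),(20,255,255)).astype(bool);b[:145]=0;b[165:]=0;b[:,:300]=0;b[:,:][:,315:]=0
P=L[b];P=P[(P[:,2]>.08)&(P[:,2]<.16)];print("plinth",len(P),np.percentile(P,[3,25,50,75,97],axis=0).round(4).tolist())
m=cv2.inRange(hsv,(100,80,20),(130,255,255)).astype(bool);m[:165]=0;m[:,:255]=0;m[:,330:]=0
P=L[m]
f=P[(P[:,2]<.042)&(P[:,2]>.008)]
print("faces y (-y face, |x|<35)",np.median(f[np.abs(f[:,0])<.03][:,1]),"x face",np.median(f[np.abs(f[:,1])<.03][:,0]))
t=P[(P[:,2]>.044)&(P[:,2]<.056)];print("top z",np.median(t[:,2]),t.min(0),t.max(0))
g=L[175:205,310:345].reshape(-1,3);g=g[(g[:,2]>.012)&(g[:,2]<.028)&(g[:,1]>.05)];print("deck",np.median(g[:,2]),g.min(0),g.max(0))
E
```

```text
plinth 117 [[-0.018, 0.0588, 0.1062], [-0.0103, 0.0609, 0.1147], [-0.0016, 0.0621, 0.1227], [0.009, 0.0646, 0.1282], [0.0199, 0.074, 0.1335]]
faces y (-y face, |x|<35) -0.043171251350851675 x face 0.04818012945605321
top z 0.048838251932981296 [-0.04146327 -0.0484785   0.04401061] [0.05331811 0.05343568 0.05235168]
deck 0.019079224916308552 [-0.03910234  0.0518609   0.01200363] [0.05154789 0.15259457 0.0278367 ]
```

Request:
servo_tool(deltas=[[[0.002,0.0018,0.02,0],[0,0,0.03,0],[0,0,0.03,0],[0,0,0.026,0],[0,0,0.02,0],[0,0,0.01,0],[0,0,0.005,0],[0,0,0,0],[0,0,0,0]]])

```text
time_s: 6.45
tool_pos: [0.473, 0.1329, 0.0586]
tool_rot: [0.583, 0.812, 0.0, 0.0]
wrist_force: [0.7, -0.0, -0.9]
grip_width: 0.036
grasp_force: 30.0
```

Request:
servo_tool(deltas=[[[0,0,0.002,0],[0,0,0.002,0],[0,0,0,0],[0,0,0,0]]])

```text
time_s: 6.78
tool_pos: [0.4728, 0.1328, 0.0566]
tool_rot: [0.583, 0.812, 0.0, 0.0]
wrist_force: [-0.0, 0.2, -1.3]
grip_width: 0.036
grasp_force: 30.0
```

Request:
servo_tool(deltas=[[[0,0,0.002,0],[0,0,0.002,0],[0,0,0.002,0],[0,0,0.002,0],[0,0,0,0],[0,0,0,0]]])

```text
time_s: 7.28
tool_pos: [0.4726, 0.1328, 0.0523]
tool_rot: [0.583, 0.812, -0.0, -0.0]
wrist_force: [0.3, -0.7, 0.2]
grip_width: 0.0359
grasp_force: 30.0
```

Request:
servo_tool(deltas=[[[0,0,0.002,0],[0,0,0.001,0],[0,0,0,0],[0,0,0,0]]])

```text
time_s: 7.62
tool_pos: [0.4727, 0.1328, 0.0509]
tool_rot: [0.583, 0.812, -0.0, 0.0]
wrist_force: [-0.3, 0.0, -1.2]
grip_width: 0.0359
grasp_force: 30.0
```

Request:
servo_tool(deltas=[[[0,0,0.001,0],[0,0,0.001,0],[0,0,0,0],[0,0,0,0]]])

```text
time_s: 7.95
tool_pos: [0.4727, 0.1328, 0.0499]
tool_rot: [0.583, 0.812, -0.0, 0.0]
wrist_force: [0.4, -0.1, -1.3]
grip_width: 0.0357
grasp_force: 30.0
```

Request:
servo_tool(deltas=[[[0,0,0.0006,0],[0,0,0.0004,0],[0,0,0,0],[0,0,0,0]]])

```text
time_s: 8.28
tool_pos: [0.4727, 0.1328, 0.0494]
tool_rot: [0.583, 0.812, -0.0, 0.0]
wrist_force: [0.3, 0.1, -1.1]
grip_width: 0.0358
grasp_force: 30.0
```

Request:
servo_tool(deltas=[[[0,0,0.0008,0],[0,0,0.0004,0],[0,0,0,0],[0,0,0,0]]])

```text
time_s: 8.62
tool_pos: [0.4728, 0.1328, 0.0492]
tool_rot: [0.583, 0.812, 0.0, 0.0]
wrist_force: [-2.3, -0.5, 5.7]
grip_width: 0.0355
grasp_force: 30.0
```

```bash
python3 - <<'E'
from h import *
q,e=snap("scene","2")
A=cv2.resize(q[145:215,255:355],None,fx=7.5,fy=7.5,interpolation=2)
cv2.imwrite("pics/s2.png",np.clip(A[:,:,::-1]*1.6,0,255).astype(np.uint8));print(r.tips_ahead,observe()["wrist_force"])
E
```

```text
0.025 [-2.08158098  0.13885858  5.61505131]
```

View pics/s2.png

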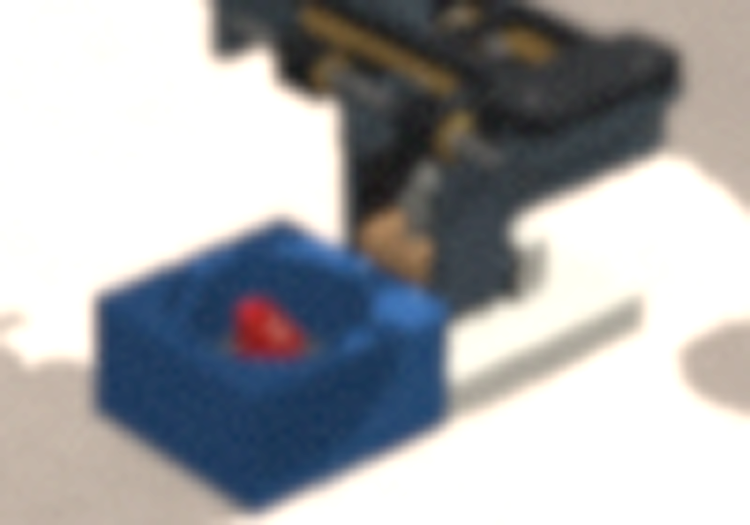

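Contact came at TCP z 0.0492, as expected. The plinth is on the deck beside the block, with the beech at about (400,245) in the crop. Next I release and lift.

Request:
servo_tool(deltas=[[[0,0,-0.0008,0],[0,0,0,0]]])

```text
time_s: 8.83
tool_pos: [0.4728, 0.1328, 0.0492]
tool_rot: [0.583, 0.812, 0.0, 0.0]
wrist_force: [-0.7, 0.1, 2.9]
grip_width: 0.0356
grasp_force: 30.0
```

Request:
servo_tool(deltas=[[[0,0,0,0],[0,0,0,0],[0,0,0,0],[0,0,0,0],[0,0,0,0],[0,0,0,0]]], jaw=0.3)

```text
time_s: 9.33
tool_pos: [0.4727, 0.1328, 0.0492]
tool_rot: [0.583, 0.812, -0.0, 0.0]
wrist_force: [0.4, -0.5, 0.2]
grip_width: 0.0636
grasp_force: 0.0
```

Request:
servo_tool(deltas=[[[0,0,-0.006,0],[0,0,-0.02,0],[0,0,-0.05,0],[0,0,-0.08,0],[0,0,-0.08,0],[0,0,0,-0.0195],[0,0,0,-0.0195],[0,0,0,-0.0195],[0,0,0,-0.0195],[0,0,0,-0.0195],[0,0,0,-0.0195],[0,0,0,-0.0195]]])

```text
time_s: 10.33
tool_pos: [0.4726, 0.1328, 0.1675]
tool_rot: [0.19, 0.982, -0.0, 0.0]
wrist_force: [0.3, 0.1, -0.4]
grip_width: 0.064
grasp_force: 0.0
```

Request:
servo_tool(deltas=[[[0,0,0,-0.0195],[0,0,0,-0.0195],[0,0,0,-0.0195],[0,0,0,0],[0,0,0,0]]], jaw=0.73)

```text
time_s: 10.75
tool_pos: [0.4727, 0.1328, 0.1674]
tool_rot: [0.012, 1.0, 0.0, 0.0]
wrist_force: [0.7, 0.1, 0.1]
grip_width: 0.0334
grasp_force: 0.0
```

Request:
servo_tool(deltas=[[[0,-0.08,0,0],[0,-0.08,0,0],[0,-0.08,0,0],[0,-0.08,0,0],[0,-0.08,0,0],[0,-0.08,0,0],[0,-0.08,0,0],[0,0,0,0],[0,0,0,0]]])

```text
time_s: 11.5
tool_pos: [0.4668, -0.1489, 0.1673]
tool_rot: [0.014, 1.0, 0.0, 0.0]
wrist_force: [0.2, 0.3, 0.1]
grip_width: 0.0246
grasp_force: 0.0
```

```bash
python3 - <<'E'
from h import *
p,d=snap("top","3");q,e=snap("scene","3")
A=cv2.resize(p[210:285,195:295],None,fx=6,fy=6,interpolation=2);B=cv2.resize(q[155:200,300:350],None,fx=4,fy=4,interpolation=2)
M=np.zeros((450,800,3),np.uint8);M[:,:600]=A;M[:180,600:]=B
cv2.imwrite("pics/t3.png",np.clip(M[:,:,::-1]*1.5,0,255).astype(np.uint8))
hsv=cv2.cvtColor(p,cv2.COLOR_RGB2HSV);print(observe()["tool_pos"],observe()["grip_width"])
th=np.radians(18.6);H=np.array([[np.cos(th),-np.sin(th)],[np.sin(th),np.cos(th)]]);o=np.array([.4977,.0577])
b=cv2.inRange(hsv,(8,85,40),(22,255,255));b[:225]=0;b[275:]=0;b[:,:205]=0;b[:,250:]=0
P=ray("top",np.argwhere(b)[:,::-1],.05);P[:,:2]=(P[:,:2]-o)@H;print("beech",len(P),rectpose(P),P.min(0),P.max(0))
rm=(cv2.inRange(hsv,(0,110,40),(10,255,255))|cv2.inRange(hsv,(170,110,40),(180,255,255)));rm[:, :235]=0;rm[:,290:]=0;rm[:200]=0;rm[290:]=0
u=np.argwhere(rm)[:,::-1];P=ray("top",u,.042);print("red",len(u),rectpose(P),P.mean(0))
c=P[:,:2]-P[:,:2].mean(0);w,V=np.linalg.eigh(c.T@c);print("pca yaw",np.degrees(np.arctan2(V[1,1],V[0,1])),w)
m=cv2.inRange(hsv,(100,100,30),(130,255,255));m[:, :230]=0;m[:,300:]=0;m[:200]=0;m[290:]=0
print("blue",rectpose(ray("top",np.argwhere(m)[:,::-1],.05)))
W=cloud("top",d);L=W.copy();L[...,:2]=(W[...,:2]-o)@H;g=L[225:275,200:255].reshape(-1,3)
g=g[(g[:,2]>.047)&(g[:,2]<.085)&(g[:,1]>.052)&(abs(g[:,0])<.04)];print("model pts",len(g),rectpose(g),g.mean(0),g.max(0))
E
```

```text
[ 0.46672968 -0.14659928  0.16714243] 0.02444236416589218
beech 144 (array([-1.2, 78.8]), array([39.6, 34.6]), 89.89) [-0.01850325  0.05895409  0.05      ] [0.01612594 0.09855152 0.05      ]
red 71 (array([498.2,  57.6]), array([31.5, 16.9]), 9.74) [0.49808634 0.05726906 0.042     ]
pca yaw -174.35250597110704 [0.00148762 0.00528359]
blue (array([497.8,  57.6]), array([86.5, 88.4]), 18.49)
model pts 206 (array([ 1.4, 86.5]), array([65.6, 38.7]), 86.1) [0.00040457 0.08175209 0.05509595] [0.02276679 0.11951304 0.07655425]
```

View pics/t3.png

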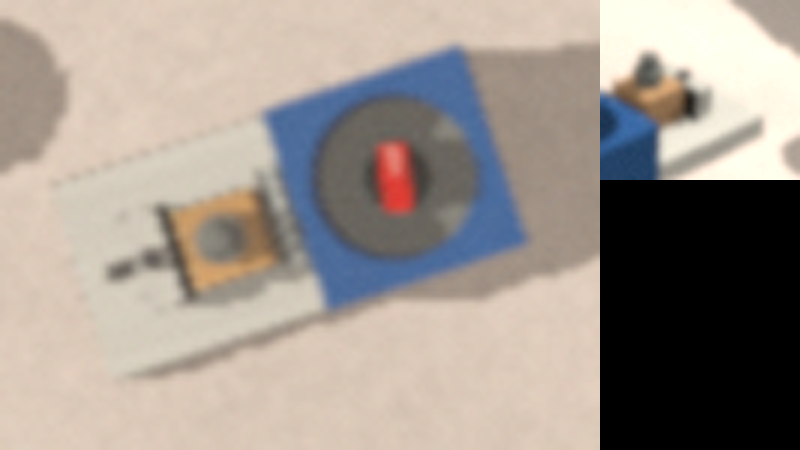

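The bust stands square on the deck near holder (0, 79) mm, at crop (222,240), with the stop close behind it. The knob bar is at yaw of about 6–8°, at crop (395,178). Next I go above the knob.

Request:
servo_tool(deltas=[[[0,0,0,-0.0105],[0,0,0,-0.0105],[-0.0174,0.0667,0,0],[-0.0174,0.0667,0,0],[-0.0174,0.0667,0,0],[-0.0174,0.0667,0,0],[-0.0174,0.0667,0,0],[-0.0174,0.0667,0,0],[0,0,0,0],[0,0,0,0],[0,0,0,0]]])

```text
time_s: 12.52
tool_pos: [0.4959, 0.0585, 0.1672]
tool_rot: [-0.057, 0.998, -0.0, -0.0]
wrist_force: [-0.0, -0.1, -0.4]
grip_width: 0.0248
grasp_force: 0.0
```

```bash
cat >> h.py <<'E'
def rel(px,py):
    s=observe();x,y=s["tool_rot"][:2];a=np.arctan2(y*y-x*x,2*x*y);d=np.array([px,py])-s["tool_pos"][:2]
    X=np.array([-np.sin(a)*-1*-1,np.cos(a)]);Y=np.array([np.cos(a),np.sin(a)]);X=np.array([np.sin(a)*-1,np.cos(a)])
    X=np.cross([*Y,0],[0,0,-1])[:2]
    print("pos",s["tool_pos"].round(4),"yaw y",np.degrees(a).round(2),"q6",s["qpos"][5].round(3),"scaled x,y",(X@d/.5).round(4),(Y@d/.5).round(4),"F",s["wrist_force"].round(1),"M",s["moment"].round(3),"w",s["grip_width"],"t",s["time_s"])
E
sed -i '/X=np.array(\[-np.sin/s/X=np.array.*;Y=/Y=/; s/;X=np.array(\[np.sin(a)\*-1,np.cos(a)\])//' h.py; python3 -c "
from h import *
rel(.4978,.0577)"
```

```text
pos [0.4959 0.0585 0.1672] yaw y 96.52 q6 -1.59 scaled x,y -0.0036 -0.0019 F [-0.  -0.1 -0.4] M [ 0.1   -0.111 -0.038] w 0.02477643987086695 t 12.5167
```

Request:
servo_tool(deltas=[[[-0.0036,-0.0019,0.03,0],[0,0,0.05,0],[0,0,0.05,0],[0,0,0.03,0],[0,0,0.014,0],[0,0,0,0],[0,0,0,0],[0,0,0,0]]])

```text
time_s: 13.18
tool_pos: [0.4994, 0.0565, 0.0813]
tool_rot: [-0.055, 0.998, -0.0, 0.001]
wrist_force: [0.1, -0.1, 0.1]
grip_width: 0.0249
grasp_force: 0.0
```

Request:
servo_tool(deltas=[[[0,0,0.01,0],[0,0,0.01,0],[0,0,0.01,0],[0,0,0.01,0],[0,0,0,0]]])

```text
time_s: 13.6
tool_pos: [0.4977, 0.0568, 0.0592]
tool_rot: [-0.056, 0.998, -0.0, -0.001]
wrist_force: [-0.9, -0.4, -0.4]
grip_width: 0.0248
grasp_force: 0.0
```

```bash
python3 -c "
from h import *
rel(.4978,.0577)"
```

```text
pos [0.4977 0.0568 0.0592] yaw y 96.39 q6 -1.592 scaled x,y -0.0004 0.0018 F [-0.9 -0.4 -0.4] M [ 0.157 -0.113 -0.06 ] w 0.024842944647702016 t 13.6
```

Request:
servo_tool(deltas=[[[0,0.0016,0.01,0],[0,0,0.01,0],[0,0,0.006,0],[0,0,0.003,0],[0,0,0,0],[0,0,0,0]]])

```text
time_s: 14.1
tool_pos: [0.4984, 0.0576, 0.0457]
tool_rot: [-0.056, 0.998, -0.0, -0.0]
wrist_force: [-0.7, -0.6, -0.6]
grip_width: 0.025
grasp_force: 0.0
```

Request:
servo_tool(deltas=[[[0,0,0,0],[0,0,0,0],[0,0,0,0],[0,0,0,0],[0,0,0,0],[0,0,0,0]]], jaw=0.9)

```text
time_s: 14.6
tool_pos: [0.4983, 0.0597, 0.0459]
tool_rot: [-0.054, 0.999, 0.002, 0.0]
wrist_force: [-0.9, 9.2, -0.7]
grip_width: 0.0119
grasp_force: 30.0
```

```bash
python3 -c "
from h import *
rel(.4978,.0577)"
```

```text
pos [0.4983 0.0597 0.0459] yaw y 96.24 q6 -1.59 scaled x,y 0.0014 -0.0038 F [-0.9  9.2 -0.7] M [ 1.718  0.026 -0.058] w 0.011884665368182301 t 14.6
```

Request:
servo_tool(deltas=[[[0,0.0042,0,0],[0,0,0,0],[0,0,0,0]]])

```text
time_s: 14.85
tool_pos: [0.4983, 0.0599, 0.0459]
tool_rot: [-0.056, 0.998, 0.0, 0.0]
wrist_force: [0.3, 0.7, 0.9]
grip_width: 0.0116
grasp_force: 30.0
```

Request:
servo_tool(deltas=[[[0,0,0,0.0111],[0,0,0,0.0111],[0,0,0,0.0111],[0,0,0,0],[0,0,0,0]]])

```text
time_s: 15.27
tool_pos: [0.4983, 0.06, 0.0459]
tool_rot: [0.048, 0.999, 0.0, 0.0]
wrist_force: [-0.1, 3.6, 2.0]
grip_width: 0.0118
grasp_force: 30.0
```

```bash
python3 -c "
from h import *
rel(.4978,.0597)"
```

```text
pos [0.4983 0.06   0.0459] yaw y 84.45 q6 -1.378 scaled x,y 0.0009 -0.0007 F [-0.1  3.6  2. ] M [ 0.71  -0.08  -0.067] w 0.011796975464012234 t 15.2667
```

Request:
servo_tool(deltas=[[[0,0,0,0.0111],[0,0,0,0.0111],[0,0,0,0.0111],[0,0,0,0.0111],[0,0,0,0.0111],[0,0,0,0.0111],[0,0,0,0.0111],[0,0,0,0.0111]]])

```text
time_s: 15.93
tool_pos: [0.4984, 0.0603, 0.0459]
tool_rot: [0.323, 0.946, 0.001, 0.0]
wrist_force: [-1.2, 5.0, 1.9]
grip_width: 0.0121
grasp_force: 30.0
```

```bash
python3 -c "
from h import *
rel(.4978,.0597)"
```

```text
pos [0.4984 0.0603 0.0459] yaw y 52.31 q6 -0.817 scaled x,y 0.0002 -0.0018 F [-1.2  5.   1.9] M [ 0.968 -0.076  0.106] w 0.012108536615292294 t 15.9333
```

Request:
servo_tool(deltas=[[[0,0,0,0],[0,0,0,0],[0,0,0,0]]])

```text
time_s: 16.18
tool_pos: [0.4984, 0.0603, 0.0459]
tool_rot: [0.322, 0.947, 0.001, 0.0]
wrist_force: [0.3, 5.9, 1.1]
grip_width: 0.0121
grasp_force: 30.0
```

```bash
python3 - <<'E'
from h import *
rel(.4978,.0597)
q,e=snap("scene","4");p,d=snap("top","4")
B=cv2.resize(q[155:200,290:350],None,fx=6,fy=6,interpolation=2);A=cv2.resize(p[210:285,195:295],None,fx=4,fy=4,interpolation=2)
M=np.zeros((300,760,3),np.uint8);M[:270,:360]=B;M[:300,360:]=A
cv2.imwrite("pics/s4.png",np.clip(M[:,:,::-1]*1.5,0,255).astype(np.uint8))
E
```

```text
pos [0.4984 0.0603 0.0459] yaw y 52.49 q6 -0.821 scaled x,y 0.0002 -0.0017 F [0.3 5.9 1.1] M [ 1.002 -0.046 -0.14 ] w 0.012094989793935017 t 16.1833
```

View pics/s4.png

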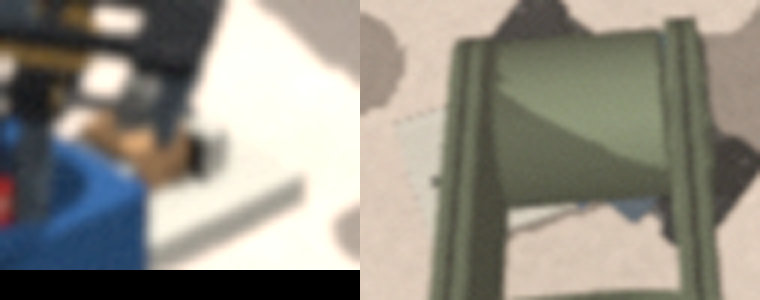

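Both views are mostly hidden by the gripper and arm; in the scene crop the plinth at (150,150) is near the stop at (205,155). I will feel for the stop with the joint-6 torque while turning slowly.

Request:
servo_tool(deltas=[[[0.0016,0.002,0,0],[0,0,0,0.0042],[0,0,0,0.0042],[0,0,0,0.0042]]])

```text
time_s: 16.62
tool_pos: [0.4985, 0.0605, 0.0459]
tool_rot: [0.359, 0.933, -0.0, 0.001]
wrist_force: [0.0, 0.4, 2.4]
grip_width: 0.0119
grasp_force: 30.0
```

```bash
cat > k.py <<'E'
from h import *
s=observe();x,y=s["tool_rot"][:2];a=np.degrees(np.arctan2(y*y-x*x,2*x*y))
print("knob",round(np.radians(18.6-a+90),3),"eff6",s["effort"][5].round(4),"Mz",s["moment"][2].round(3),"F",s["wrist_force"].round(1),"v6",s["joint_vel"][5].round(3))
E
python3 k.py
```

```text
knob 1.058 eff6 -0.1552 Mz 0.071 F [0.  0.4 2.4] v6 0.314
```

Request:
servo_tool(deltas=[[[0,0,0,0.0042],[0,0,0,0.0042]]])

```text
time_s: 16.78
tool_pos: [0.4985, 0.0605, 0.0459]
tool_rot: [0.383, 0.924, -0.0, 0.001]
wrist_force: [0.6, 1.1, 2.6]
grip_width: 0.0118
grasp_force: 30.0
```

```bash
python3 k.py
```

```text
knob 1.111 eff6 -0.1545 Mz 0.109 F [0.6 1.1 2.6] v6 0.313
```

Request:
servo_tool(deltas=[[[0,0,0,0.0042],[0,0,0,0.0042]]])

```text
time_s: 16.95
tool_pos: [0.4985, 0.0606, 0.0459]
tool_rot: [0.407, 0.913, -0.0, 0.001]
wrist_force: [0.7, 0.7, 1.4]
grip_width: 0.0118
grasp_force: 30.0
```

```bash
python3 k.py
```

```text
knob 1.164 eff6 -0.1544 Mz 0.059 F [0.7 0.7 1.4] v6 0.315
```

Request:
servo_tool(deltas=[[[0,0,0,0.0042],[0,0,0,0.0042]]])

```text
time_s: 17.12
tool_pos: [0.4986, 0.0606, 0.0459]
tool_rot: [0.431, 0.902, -0.0, 0.001]
wrist_force: [0.6, 0.9, 2.2]
grip_width: 0.0114
grasp_force: 30.0
```

```bash
python3 k.py
```

```text
knob 1.217 eff6 -0.1543 Mz 0.082 F [0.6 0.9 2.2] v6 0.314
```

Request:
servo_tool(deltas=[[[0,0,0,0.0042],[0,0,0,0.0042]]])

```text
time_s: 17.28
tool_pos: [0.4986, 0.0606, 0.0459]
tool_rot: [0.455, 0.89, -0.0, 0.001]
wrist_force: [0.6, 1.0, 2.1]
grip_width: 0.0116
grasp_force: 30.0
```

```bash
python3 k.py
```

```text
knob 1.269 eff6 -0.1542 Mz 0.08 F [0.6 1.  2.1] v6 0.313
```

Joint-6 torque is very clean (0.1543 N m steady), so contact with the stop will show clearly. I continue at the same pace; the target is about +0.055 N m.

Request:
servo_tool(deltas=[[[0,0,0,0.0042],[0,0,0,0.0042]]])

```text
time_s: 17.45
tool_pos: [0.4986, 0.0606, 0.0459]
tool_rot: [0.478, 0.878, -0.0, 0.001]
wrist_force: [0.3, 0.9, 0.2]
grip_width: 0.0118
grasp_force: 30.0
```

```bash
python3 k.py
```

```text
knob 1.322 eff6 -0.1542 Mz 0.092 F [0.3 0.9 0.2] v6 0.314
```

Request:
servo_tool(deltas=[[[0,0,0,0.0042],[0,0,0,0.0042]]])

```text
time_s: 17.62
tool_pos: [0.4986, 0.0606, 0.0459]
tool_rot: [0.501, 0.865, -0.0, 0.001]
wrist_force: [0.1, 2.0, 0.9]
grip_width: 0.012
grasp_force: 30.0
```

```bash
python3 k.py
```

```text
knob 1.375 eff6 -0.1541 Mz 0.134 F [0.1 2.  0.9] v6 0.313
```

Request:
servo_tool(deltas=[[[0,0,0,0.0042],[0,0,0,0.0042]]])

```text
time_s: 17.78
tool_pos: [0.4987, 0.0607, 0.0459]
tool_rot: [0.524, 0.852, 0.0, 0.001]
wrist_force: [0.8, 1.9, 0.7]
grip_width: 0.0121
grasp_force: 30.0
```

```bash
python3 k.py
```

```text
knob 1.428 eff6 -0.1541 Mz 0.096 F [0.8 1.9 0.7] v6 0.313
```

Request:
servo_tool(deltas=[[[0,0,0,0.0042],[0,0,0,0.0042]]])

```text
time_s: 17.95
tool_pos: [0.4987, 0.0607, 0.0459]
tool_rot: [0.546, 0.838, 0.0, 0.001]
wrist_force: [0.8, 1.6, 0.7]
grip_width: 0.012
grasp_force: 30.0
```

```bash
python3 k.py
```

```text
knob 1.481 eff6 -0.154 Mz 0.112 F [0.8 1.6 0.7] v6 0.314
```

Request:
servo_tool(deltas=[[[0,0,0,0.0042],[0,0,0,0.0042]]])

```text
time_s: 18.12
tool_pos: [0.4988, 0.0607, 0.0459]
tool_rot: [0.568, 0.823, 0.0, 0.001]
wrist_force: [1.1, 1.6, 0.5]
grip_width: 0.0115
grasp_force: 30.0
```

```bash
python3 k.py
```

```text
knob 1.533 eff6 -0.154 Mz 0.131 F [1.1 1.6 0.5] v6 0.314
```

Request:
servo_tool(deltas=[[[0,0,0,0],[0,0,0,0]]])

```text
time_s: 18.28
tool_pos: [0.4987, 0.0607, 0.0459]
tool_rot: [0.568, 0.823, 0.0, 0.001]
wrist_force: [1.5, 0.5, 1.3]
grip_width: 0.0116
grasp_force: 30.0
```

```bash
python3 k.py; python3 - <<'E'
from h import *
q,e=snap("scene","5")
for i in range(4):
    imaging.camera("scene");s=observe();print(s["effort"][5],s["moment"][2].round(3))
a,b,c=[np.load(f"scene{i}.npz")["p"] for i in(3,4,5)]
M=np.hstack([cv2.resize(i[150:205,295:345],None,fx=5,fy=8,interpolation=2) for i in(a,b,c)])
cv2.imwrite("pics/s5.png",np.clip(M[:,:,::-1]*1.6,0,255).astype(np.uint8));print(M.shape)
E
```

```text
knob 1.533 eff6 -0.0789 Mz -0.077 F [1.5 0.5 1.3] v6 0.005
-0.05460907006636262 -0.05
-0.040018949657678604 -0.087
-0.028239611419849098 -0.021
-0.01842558674979955 0.006
(440, 750, 3)
```

View pics/s5.png

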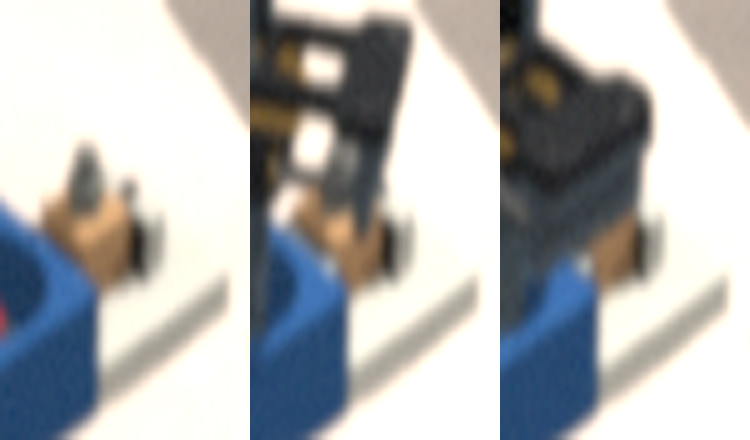

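Panels: free, at 0.98 rad and at 1.53 rad. The plinth's right corner moved about 6 crop px towards the black stop rubber ((130,245) to (136,245)). The gap can't be judged from this view, so I let go, get the free-air torque reference and look from above.

Request:
servo_tool(deltas=[[[0,0,0,0],[0,0,0,0],[0,0,0,0],[0,0,0,0],[0,0,0,0]]], jaw=0.73)

```text
time_s: 18.95
tool_pos: [0.4977, 0.0609, 0.0455]
tool_rot: [0.569, 0.823, -0.0, -0.0]
wrist_force: [0.3, -0.2, -0.2]
grip_width: 0.0244
grasp_force: 0.0
```

Request:
servo_tool(deltas=[[[0,0,-0.01,0],[0,0,-0.03,0],[0,0,-0.05,0],[0,0,-0.07,0],[0,0,0,0],[0,0,0,0],[0,0,0,0.0042],[0,0,0,0.0042],[0,0,0,0.0042],[0,0,0,0.0042]]])

```text
time_s: 19.78
tool_pos: [0.4971, 0.0609, 0.1245]
tool_rot: [0.612, 0.791, -0.001, -0.001]
wrist_force: [-0.7, -0.3, -0.4]
grip_width: 0.0247
grasp_force: 0.0
```

```bash
python3 k.py
```

```text
knob 1.641 eff6 -0.261 Mz -0.049 F [-0.7 -0.3 -0.4] v6 0.314
```

Request:
servo_tool(deltas=[[[0,0,0,-0.0084],[0,0,0,-0.0084],[-0.0623,-0.0237,0,0],[-0.0623,-0.0237,0,0],[-0.0623,-0.0237,0,0],[-0.0623,-0.0237,0,0],[-0.0623,-0.0237,0,0],[-0.0623,-0.0237,0,0],[0,0,0,0],[0,0,0,0]]])

```text
time_s: 20.62
tool_pos: [0.4967, -0.1401, 0.1246]
tool_rot: [0.57, 0.822, -0.0, -0.001]
wrist_force: [-0.5, 0.4, 0.4]
grip_width: 0.0248
grasp_force: 0.0
```

```bash
python3 - <<'E'
from h import *
rel(.4984,.0605)
p,d=snap("top","6");snap("scene","6")
th=np.radians(18.6);H=np.array([[np.cos(th),-np.sin(th)],[np.sin(th),np.cos(th)]]);o=np.array([.4977,.0577])
# holder-aligned rectified deck view, plane z=.05, 0.25 mm/px, x:-30..30, y:45..125
def rect(p):
    gy,gx=np.mgrid[.045:.125:.00025,-.03:.03:.00025];P=np.c_[(np.c_[gx.ravel(),gy.ravel()]@H.T)+o,np.full(gx.size,.05)]
    uv=proj("top",P).astype(np.float32).reshape(*gx.shape,2);return cv2.remap(p,uv,None,cv2.INTER_CUBIC)
A,B=[rect(np.load(f"top{i}.npz")["p"]) for i in(3,6)]
M=np.hstack([A,np.zeros((len(A),10,3),np.uint8),B]);cv2.imwrite("pics/t6.png",np.clip(cv2.resize(M,None,fx=1.55,fy=1.55)[:,:,::-1]*1.4,0,255).astype(np.uint8))
for n,I in(("before",A),("after",B)):
    hsv=cv2.cvtColor(I,cv2.COLOR_RGB2HSV);b=cv2.inRange(hsv,(8,85,40),(22,255,255));m=np.argwhere(b);m=m[(m[:,1]>30)&(m[:,1]<210)]
    print(n,len(m),"y beech c",45+.25*m[:,0].mean(),"x",-30+.25*m[:,1].mean(),"pct y",45+.25*np.percentile(m[:,0],[2,98]))
    g=I[:,84:156].astype(float).mean(2).mean(1);print((g[::4]).astype(int))
p=np.load("top6.npz")["p"];hsv=cv2.cvtColor(p,cv2.COLOR_RGB2HSV)
rm=(cv2.inRange(hsv,(0,110,40),(10,255,255))|cv2.inRange(hsv,(170,110,40),(180,255,255)));rm[:, :235]=0;rm[:,290:]=0;rm[:200]=0;rm[290:]=0
P=ray("top",np.argwhere(rm)[:,::-1],.042)[:,:2];c=P-P.mean(0);w,V=np.linalg.eigh(c.T@c);print("knob yaw",np.degrees(np.arctan2(V[1,1],V[0,1])),P.mean(0))
E
```

```text
pos [ 0.4967 -0.1401  0.1246] yaw y 20.49 q6 -0.655 scaled x,y 0.3746 0.1437 F [-0.5  0.4  0.4] M [-0.012 -0.143  0.008] w 0.02479142936638267 t 20.6167
before 15224 y beech c 78.6242281923279 x -1.4086475302154504 pct y [59.75 98.  ]
[ 73  75  78  84  90  94  95  93  87  79  72  65  61  60  62  64  68  72
  74  76  77  77  76  75  74  73  71  70  69  69  70  71  74  76  79  81
  82  84  85  86  87  89  90  92  94  97  99 100 100  99  95  88  79  68
  60  57  61  72  84  94 101 104 104 102 100  98  98 100 103 108 112 116
 118 118 117 114 111 108 107 107]
after 14259 y beech c 82.33247422680412 x -1.2880987446525012 pct y [ 65.   100.75]
[ 87  90  93  95  96  97  95  93  89  87  86  86  88  90  90  87  82  75
  70  67  67  70  73  76  77  78  78  78  77  75  74  73  73  72  73  74
  76  78  80  82  84  86  87  89  90  92  94  95  97  99 100 101 101 100
  96  92  90  90  93  98 103 106 106 104 102 101 101 103 106 110 114 118
 120 121 119 117 114 111 109 109]
knob yaw 111.19495371673769 [0.49822236 0.05766107]
```

View pics/t6.png

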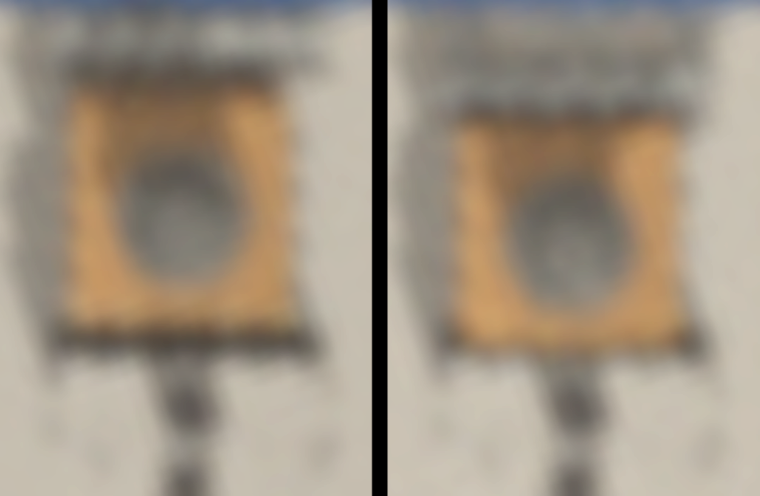

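In the rectified views (before at left, after at right) the dark gap between plinth and stop at about (180,340) has closed. The bust moved about 4 mm (rows 215 to 240) and still stands square. So the plinth is at or just short of the stop. Next I grip the knob again and continue in small steps.

Request:
servo_tool(deltas=[[[0.0625,0.024,0,0],[0.0625,0.024,0,0],[0.0625,0.024,0,0],[0.0625,0.024,0,0],[0.0625,0.024,0,0],[0.0621,0.0237,0,0],[0,0,0,0],[0,0,0.04,0],[0,0,0.04,0],[0,0,0,0],[0,0,0,0],[0,0,0,0]]])

```text
time_s: 21.72
tool_pos: [0.4989, 0.0619, 0.0863]
tool_rot: [0.568, 0.823, 0.0, 0.0]
wrist_force: [-0.7, 0.3, 0.1]
grip_width: 0.0246
grasp_force: 0.0
```

```bash
python3 -c "
from h import *
rel(.4986,.0607)"
```

```text
pos [0.4989 0.0619 0.0863] yaw y 20.72 q6 -0.261 scaled x,y -0.002 -0.0015 F [-0.7  0.3  0.1] M [ 0.009 -0.081  0.035] w 0.024617111005797002 t 21.7167
```

Request:
servo_tool(deltas=[[[-0.002,-0.0015,0.02,0],[0,0,0.02,0],[0,0,0.02,0],[0,0,0.015,0],[0,0,0.006,0],[0,0,0,0],[0,0,0,0]]])

```text
time_s: 22.3
tool_pos: [0.4984, 0.0604, 0.0451]
tool_rot: [0.569, 0.823, -0.0, -0.0]
wrist_force: [0.9, 0.4, -0.3]
grip_width: 0.0248
grasp_force: 0.0
```

Request:
servo_tool(deltas=[[[0,0,0,0],[0,0,0,0],[0,0,0,0],[0,0,0,0],[0,0,0,0],[0,0,0,0]]], jaw=0.9)

```text
time_s: 22.8
tool_pos: [0.4988, 0.0605, 0.0456]
tool_rot: [0.569, 0.823, 0.0, 0.001]
wrist_force: [0.2, 0.5, 1.8]
grip_width: 0.0119
grasp_force: 30.0
```

```bash
python3 k.py
```

```text
knob 1.534 eff6 0.0605 Mz 0.051 F [0.2 0.5 1.8] v6 0.001
```

Request:
servo_tool(deltas=[[[0,0,0,0.0042],[0,0,0,0.0042]]])

```text
time_s: 22.97
tool_pos: [0.4989, 0.0605, 0.0456]
tool_rot: [0.591, 0.807, 0.0, 0.001]
wrist_force: [0.6, 0.3, 2.0]
grip_width: 0.0118
grasp_force: 30.0
```

```bash
python3 k.py
```

```text
knob 1.588 eff6 -0.1691 Mz 0.092 F [0.6 0.3 2. ] v6 0.315
```

Request:
servo_tool(deltas=[[[0,0,0,0.0042],[0,0,0,0.0042]]])

```text
time_s: 23.13
tool_pos: [0.4989, 0.0605, 0.0456]
tool_rot: [0.612, 0.791, 0.0, 0.001]
wrist_force: [0.9, 0.3, 0.7]
grip_width: 0.0116
grasp_force: 30.0
```

```bash
python3 k.py
```

```text
knob 1.641 eff6 -0.1544 Mz 0.097 F [0.9 0.3 0.7] v6 0.316
```

Request:
servo_tool(deltas=[[[0,0,0,0.0042]]])

```text
time_s: 23.22
tool_pos: [0.4989, 0.0605, 0.0456]
tool_rot: [0.622, 0.783, 0.0, 0.001]
wrist_force: [0.8, 0.3, 1.5]
grip_width: 0.012
grasp_force: 30.0
```

```bash
python3 k.py
```

```text
knob 1.667 eff6 -0.1543 Mz 0.078 F [0.8 0.3 1.5] v6 0.315
```

Request:
servo_tool(deltas=[[[0,0,0,0.0042]]])

```text
time_s: 23.3
tool_pos: [0.4989, 0.0605, 0.0456]
tool_rot: [0.632, 0.775, 0.0, 0.001]
wrist_force: [0.6, 0.4, 2.7]
grip_width: 0.012
grasp_force: 30.0
```

```bash
python3 k.py
```

```text
knob 1.694 eff6 -0.1537 Mz 0.116 F [0.6 0.4 2.7] v6 0.313
```

Request:
servo_tool(deltas=[[[0,0,0,0.0042]]])

```text
time_s: 23.38
tool_pos: [0.4989, 0.0605, 0.0456]
tool_rot: [0.643, 0.766, 0.0, 0.001]
wrist_force: [1.5, 1.3, 1.1]
grip_width: 0.0119
grasp_force: 30.0
```

```bash
python3 k.py
```

```text
knob 1.72 eff6 -0.1497 Mz 0.13 F [1.5 1.3 1.1] v6 0.312
```

Request:
servo_tool(deltas=[[[0,0,0,0.0042]]])

```text
time_s: 23.47
tool_pos: [0.499, 0.0605, 0.0456]
tool_rot: [0.653, 0.758, 0.001, 0.001]
wrist_force: [0.2, 0.2, 1.2]
grip_width: 0.0116
grasp_force: 30.0
```

```bash
python3 k.py
```

```text
knob 1.747 eff6 -0.1461 Mz 0.157 F [0.2 0.2 1.2] v6 0.314
```

Request:
servo_tool(deltas=[[[0,0,0,0.0042]]])

```text
time_s: 23.55
tool_pos: [0.499, 0.0605, 0.0456]
tool_rot: [0.663, 0.749, 0.001, 0.001]
wrist_force: [1.1, -0.4, 2.0]
grip_width: 0.0117
grasp_force: 30.0
```

```bash
python3 k.py
```

```text
knob 1.773 eff6 -0.1424 Mz 0.171 F [ 1.1 -0.4  2. ] v6 0.314
```

Request:
servo_tool(deltas=[[[0,0,0,0.0042]]])

```text
time_s: 23.63
tool_pos: [0.499, 0.0605, 0.0456]
tool_rot: [0.672, 0.74, 0.001, 0.001]
wrist_force: [-0.4, 0.7, 2.3]
grip_width: 0.0118
grasp_force: 30.0
```

```bash
python3 k.py
```

```text
knob 1.799 eff6 -0.1387 Mz 0.12 F [-0.4  0.7  2.3] v6 0.313
```

The torque turned up at 1.69 rad with a slope of 0.14 N m/rad, which matches the stated 0.144. So the stop contact is at about 1.69 rad and the target is about 2.07.

Request:
servo_tool(deltas=[[[0,0,0,0.0042],[0,0,0,0.0042],[0,0,0,0.0042],[0,0,0,0.0042],[0,0,0,0.0042],[0,0,0,0.0042],[0,0,0,0.0042]]])

```text
time_s: 24.22
tool_pos: [0.4991, 0.0605, 0.0456]
tool_rot: [0.738, 0.675, 0.001, 0.001]
wrist_force: [0.2, 0.3, 1.2]
grip_width: 0.012
grasp_force: 30.0
```

```bash
python3 k.py
```

```text
knob 1.984 eff6 -0.1132 Mz 0.152 F [0.2 0.3 1.2] v6 0.313
```

Request:
servo_tool(deltas=[[[0,0,0,0.0042],[0,0,0,0.0042]]])

```text
time_s: 24.38
tool_pos: [0.4991, 0.0605, 0.0456]
tool_rot: [0.755, 0.655, 0.001, 0.001]
wrist_force: [1.6, -0.4, 1.4]
grip_width: 0.0115
grasp_force: 30.0
```

```bash
python3 k.py
```

```text
knob 2.037 eff6 -0.1059 Mz 0.15 F [ 1.6 -0.4  1.4] v6 0.314
```

Request:
servo_tool(deltas=[[[0,0,0,0],[0,0,0,0],[0,0,0,0],[0,0,0,0]]])

```text
time_s: 24.72
tool_pos: [0.4991, 0.0605, 0.0456]
tool_rot: [0.755, 0.656, 0.001, 0.0]
wrist_force: [2.2, 0.1, 3.1]
grip_width: 0.0118
grasp_force: 30.0
```

```bash
python3 k.py
```

```text
knob 2.036 eff6 -0.0327 Mz -0.009 F [2.2 0.1 3.1] v6 0.001
```

Request:
servo_tool(deltas=[[[0,0,0,0.0042],[0,0,0,0],[0,0,0,0],[0,0,0,0]]])

```text
time_s: 25.05
tool_pos: [0.4991, 0.0605, 0.0456]
tool_rot: [0.763, 0.646, 0.001, 0.0]
wrist_force: [2.9, 0.4, 4.9]
grip_width: 0.0122
grasp_force: 30.0
```

Request:
servo_tool(deltas=[[[0,0,0,0],[0,0,0,0],[0,0,0,0],[0,0,0,0],[0,0,0,0],[0,0,0,0]]], jaw=0.73)

```text
time_s: 25.55
tool_pos: [0.4979, 0.0603, 0.045]
tool_rot: [0.764, 0.646, -0.0, -0.0]
wrist_force: [0.4, 0.1, 0.0]
grip_width: 0.0249
grasp_force: 0.0
```

Request:
servo_tool(deltas=[[[0,0,-0.01,0],[0,0,-0.03,0],[0,0,-0.05,0],[0,0,-0.07,0],[0,0,-0.05,0],[0,0,0,0],[-0.07,0,0,0],[-0.07,0,0,0],[-0.07,0,0,0],[-0.07,0,0,0],[0,0,0,0],[0,0,0,0]]])

```text
time_s: 26.55
tool_pos: [0.4745, -0.0789, 0.1501]
tool_rot: [0.765, 0.644, -0.0, -0.0]
wrist_force: [0.7, 0.3, -0.3]
grip_width: 0.0245
grasp_force: 0.0
```

```bash
python3 - <<'E'
from h import *
rel(.4986,.0607)
p,d=snap("top","7");q,_=snap("scene","7")
A=cv2.resize(p[210:285,195:295],None,fx=5,fy=5,interpolation=2);B=cv2.resize(q[155:205,290:350],None,fx=5,fy=5,interpolation=2)
M=np.zeros((375,800,3),np.uint8);M[:,:500]=A;M[:250,500:]=B
cv2.imwrite("pics/t7.png",np.clip(M[:,:,::-1]*1.5,0,255).astype(np.uint8))
E
```

```text
pos [ 0.4745 -0.0789  0.1501] yaw y -9.77 q6 -0.018 scaled x,y 0.2833 0.0001 F [ 0.7  0.3 -0.3] M [-0.014 -0.085  0.037] w 0.024480024007893682 t 26.55
```

View pics/t7.png

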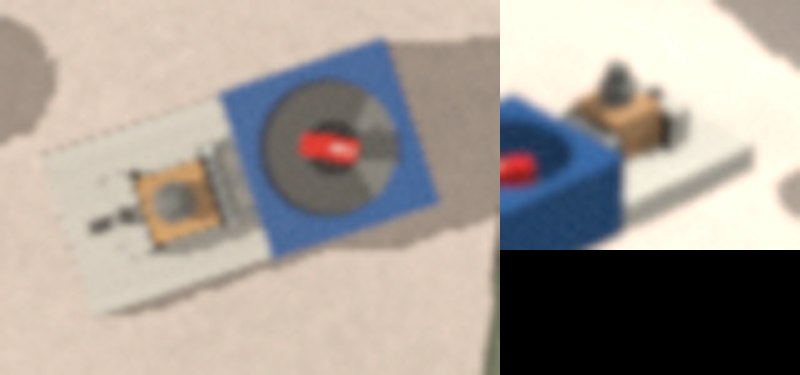

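The bust stands upright and square, pinched between jaw and stop (crop (180,202)). The knob stayed where I left it, at crop (330,148), and the arm is clear, so I hand in.

```bash
python3 -c "
from cell import r
print(r.close_job())"
```

```text
the job is handed in; nothing more can be done
None
```

The bust stands upright and square in the clamp, held at about 9 N (estimated from knob angle and joint torque), and is let go of; the arm is clear and the job is handed in, with no verdict returned.

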